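# Clear the cash drawer's lid, then key it open and hold the lock turned

### The job

Crumpled receipts have been left on the lid of the cash drawer: first drop both into the waste bin, so that nothing slides about when the lid springs up. Then take the cash-drawer key (the one with the smaller, rectangular head) from the wooden organiser, push it fully home in the lock on the drawer's front console - its pins are sticky, so wiggle the key if it catches - and turn it a quarter clockwise until the lid pops up. The lock is spring-loaded: finish while still gripping the key and holding it turned, and leave the other things on the counter where they are.

Things in the scene. Friction and masses are not known exactly. Their poses are not given: they have to be found in the camera images.
- till: Flip-top cash drawer of dark steel, 270 deep (x) x 300 wide (y) x 90 mm high, fixed. Origin: centre of its underside; x points from its front to its back, z up. The front 81 mm of its top is a fixed console (90 mm high) with the lock; behind it, from 52 mm before the origin, lies the lid, hinged along the back edge; its flat top is 91 mm above the counter when shut.
- keyhole (a point): Mouth of the keyway: centre, on the top face of the square aluminium lock plate (44 mm wide, 96 mm above the counter, 6 mm above the console). Axes as the drawer's. The slot goes straight down, 15.4 mm long along y, 7.4 mm wide along x, with a 2 mm chamfer. The plate is fixed; the plug that turns lies below it, so the key turns only when fully home, and comes out only unturned.
- lock_pins (a point): Point on the lock's axis, 21.5 mm below the plate's face, amid two pairs of sticky spring-loaded pins that press on the blade's flats. A straight push catches with the tip about 15 mm and 24 mm below the face and takes some 15 to 30 N; at about 10 N the upper pair lets the key by when it is rocked about 0.15 rad clockwise, the lower pair anticlockwise.
- plug (a joint): Angle of the lock's plug, rad: 0 at rest, growing clockwise seen from above, stop at 1.57 (a quarter turn). A spring turns it back when let go (0.04 N m at rest, 0.08 at the stop). The blade has up to 0.19 rad of play in it, so the key must be turned that much farther than the plug. The latch lets go of the lid at about 1.15 rad.
- lid (a joint): Angle of the cash drawer's lid, rad: 0 shut. When the latch lets go, its spring lifts it to about 0.1 (front edge up by about 20 mm), where it stays.
- organiser: Wooden counter organiser, a solid block 170 (x) x 80 (y) x 45 mm high, fixed; origin: centre of its underside. Two key slots 80 mm apart along its x, each holding a key upright with the collar on the block's top; nothing else stands on it. Lift a key 40 mm or more to clear its slot.
- key_head (a point): Cash-drawer key, upright: centre of its black RECTANGULAR head, 30 wide (key x), 10 thick (key y; grip here), 36 mm high; key z up. Below this centre: collar 18 to 22 mm (21 mm across), thin neck to 32, blade 13 wide (x) x 5 mm thick (y) to 55, narrowing to 10 wide at the tip, 58. Fully home it is 22 mm above the plate's face. Same either way round. Its x starts along the organiser's x. 40 g.
- key_tip (a point): The tip of the cash-drawer key's blade, 58 mm below the head's centre; 36 mm below the plate's face when fully home. Axes as the key's.
- spare_head (a point): A storeroom key, not to be used: centre of its ROUND black head (40 mm across, 10 mm thick). It stands in the organiser's other slot; which key is in which slot varies.
- paper1_mid (a point): Crumpled receipt, a white paper ball about 40 mm across and 38 mm high with one flat side down, on the lid; its centre, 19 mm above the lid. 12 g; firm. It can be gripped from above at any yaw (35 to 45 mm wide).
- paper2_mid (a point): The other crumpled receipt, alike.
- bin_mouth (a point): Round aluminium counter waste bin, fixed, 120 mm high, 138 mm across at the rim, 132 mm inside the rim, 116 mm inside at the floor; this is the centre of its mouth, 120 mm above the counter. Bin and organiser change sides.
- jar_mid (a point): Bystander: jam jar, 56 mm across, 75 mm high; its centre.
- stamp_mid (a point): Bystander: wooden hand stamp, 32 mm across, 60 mm high; its centre.
- pine_mid (a point): Bystander: small wooden pine-tree ornament, 52 mm across, 80 mm high; its centre.
- teacup_mid (a point): Bystander: white teacup without a handle, 66 mm across, 70 mm high; its centre.
- tape_center (a point): Bystander: roll of clear tape lying flat, 60 mm across, 18 mm high; its centre.
Things that resemble listed ones, but are neither listed nor needed, are in the scene too. What is shaped like the part that bears paper2_mid but pink is not meant.

How it is judged:
By the outcome, as a careful person would: the job done as asked, in the order asked, and still so for the second after the job is handed in, while the arm keeps its last pose, push and grip.
It also fails if it takes over 72 s, if anything falls off the work surface, if the arm or the gripper's body presses on something with over 40 N, if the wrist force passes 120 N, or if a joint passes its speed limit or range.

### The arm

A 6-joint arm with a two-finger parallel gripper is mounted at the origin on the work surface. World frame = base frame: x ahead of the robot, y to its left, z up, the work surface at z = 0. Lengths are in m, angles in rad, forces in N, time in s.
With the tool pointing down it reaches from about 0.375 to 0.975 m from the base axis. Payload 3.8 kg.
Tool frame: the origin (TCP) lies on the centre line of the jaws, within the pads' length; the fingertips stand 17 mm ahead of it and the grasp point (between the pads) lies 2 mm behind it (bot.tip_extent is the distance from the TCP to the fingertips, in m); z points along the fingers, y is the line along which they close (so a half turn about z gives the same grasp; the last joint's range is limited). The gripper opens to 85 mm and grips with 20 to 120 N. Pads are 22 mm wide; open, the fingers measure 114 mm over their backs; the gripper's body (76 mm by 85 mm) begins 54 mm behind the grasp point. The pads swing forward as they close: fully open they stand 13 mm farther back than shut.
Start: joints at [-1.298, 0.264, 1.604, -0, 1.274, -0.037], TCP at [0.206, -0.643, 0.248] pointing down, gripper open.
Joint ranges: [-2.63, 2.63], [-0.94, 2.18], [0.31, 2.57], [-1.31, 4.45], [0, 2.66], [-2.55, 2.55]. Speed limits (rad/s): [2.57, 2.57, 3.14, 3.14, 3.14, 3.14].

### API

Orientations are given as a rotation vector (axis times angle).
In Python, from workcell import readout, read_camera, finish_job, bot gives the robot as it stands.
- The arm moves only by the tool jog_arm, never from a script. Its argument "deltas" is one flat list of numbers, 7 for each row, row after row: the shift along the tool's x, y, z in m, then the turn, a rotation vector about the tool's x, y, z in degrees, then the gripper command: -1 is shut, 1 is fully open, values between are in proportion. A call has 1 to 8 rows; each row is the pose to reach, as a shift and turn from the pose commanded when the call began, along the tool's axes at that moment; what a row does not reach only later rows make up. A row lasts 1/10 s, in which the tool goes at most 50 mm and 8.59 degrees, less where a joint would pass 70% of its speed; a pose out of reach is approached as far as the arm can. A call with a gripper value outside its range is refused whole. The fingers move at their own pace and stop on an object; "squeeze" is the grip in N (left out, the last holds). Time passes only in rows, so rows that repeat a pose let the fingers close. It gives the time, the measured TCP pose, the force, the opening and the grip force at its end, in the units of the state.
- readout.read_state(): the state, without advancing time (a new reading comes with each control period).
- read_camera(name): name is "side" or "top" or "wrist"; returns a dict with "color" (384x512x3 uint8, blue, green, red), "fx", "fy", "cx", "cy" (pixels), "origin" and "attitude" of the camera in the world. Camera axes: x right, y down, z forward; pixel columns grow to the right and rows downward; lengths in m; the calibration is good to about 2 mm. A picture is of the moment at which its call begins. There is no depth.
- finish_job(): hands the job in; it is judged then, once.
The state is a dict: "time": time; "q": joint angles; "joint_vel": joint speeds; "joint_torque": joint torques, N m; "tool_pos": TCP position; "tcp_rot": TCP orientation; "wrist_force": force on the tool from outside, world axes, zero at the start; "torque": the same for the moment, N m; "width": opening from 0.0 (shut) to 1.0 (fully open); "grip_force": force on a finger pad.
Only numpy, scipy, OpenCV 4.12 (cv2) and the standard library are available. Lean on these libraries where they do the work, as an engineer would, in place of code of your own. Each camera call takes 0.05 s, during which the arm holds its last target. There are 200 camera calls.

## Working session

There is one attempt and no reset: what is moved stays moved. The work goes in short steps, Python scripts to look and compute and a tool call to move; the robot and the scene stay as the last step left them, time stands still between calls to the robot, and variables do not carry over. Pictures are saved under pics/ and viewed, at most 12 in all, crops included, and the job is handed in when it is done.

Besides the shell and the picture viewer there is one more tool, called after "Request:" as name(argument=value, ...) on one line, values as JSON. jog_arm: Moves the arm, as the interface text tells. Its arguments: {"type":"object","properties":{"deltas":{"type":"array"},"squeeze":{"type":"number"}},"required":["deltas"]}

```bash
mkdir -p pics; ls
python3 - <<'E'
from workcell import readout, read_camera, bot
import cv2,numpy as np
print(readout.read_state())
print([a for a in dir(bot) if a[0]!='_'])
for n in ("top","side"):
    c=read_camera(n); cv2.imwrite(f"pics/{n}0.png",c["color"])
    print(n,{k:v for k,v in c.items() if k!="color"})
E
```

```text
pics
{'time': 0.0, 'q': array([-1.29789483e+00,  2.64798637e-01,  1.60543186e+00, -8.12947666e-06,
        1.27369099e+00, -3.68861422e-02]), 'joint_vel': array([ 0.00099776,  0.00080455,  0.0001455 , -0.00018883, -0.00186997,
        0.00128465]), 'joint_torque': array([-1.80422026e-03, -5.15113950e+01, -3.67313719e+01, -3.48025269e-04,
        1.29030572e-02, -2.86039796e-05]), 'tool_pos': array([ 0.2055888 , -0.64217437,  0.24690009]), 'tcp_rot': array([-3.10169660e+00, -4.84316869e-01,  4.42479864e-04]), 'wrist_force': array([-0.02182389,  0.33165318, -0.3283957 ]), 'torque': array([ 0.02783312,  0.00142289, -0.01485209]), 'grip_force': 0.0, 'width': 0.9989163723720474}
['MotionError', 'tip_extent']
top {'fx': 478.1523644326849, 'fy': 478.1523644326849, 'cx': 249.49682411574975, 'cy': 194.68088510095407, 'origin': array([0.37937211, 0.07096484, 1.65193708]), 'attitude': array([-2.1511503 ,  2.19402836, -0.11138523])}
side {'fx': 408.24580328221913, 'fy': 408.24580328221913, 'cx': 251.48209710657446, 'cy': 187.30217971455113, 'origin': array([0.05703471, 0.80035019, 0.84206438]), 'attitude': array([-0.75435297,  2.52276599, -1.17826778])}
```

Run:
```python
import cv2
for n in ("top","side"):
    i=cv2.imread(f"pics/{n}0.png"); cv2.imwrite(f"pics/{n}0b.png",cv2.resize(i,(800,600),interpolation=cv2.INTER_CUBIC))
```

```text
(no output)
```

View pics/top0b.png

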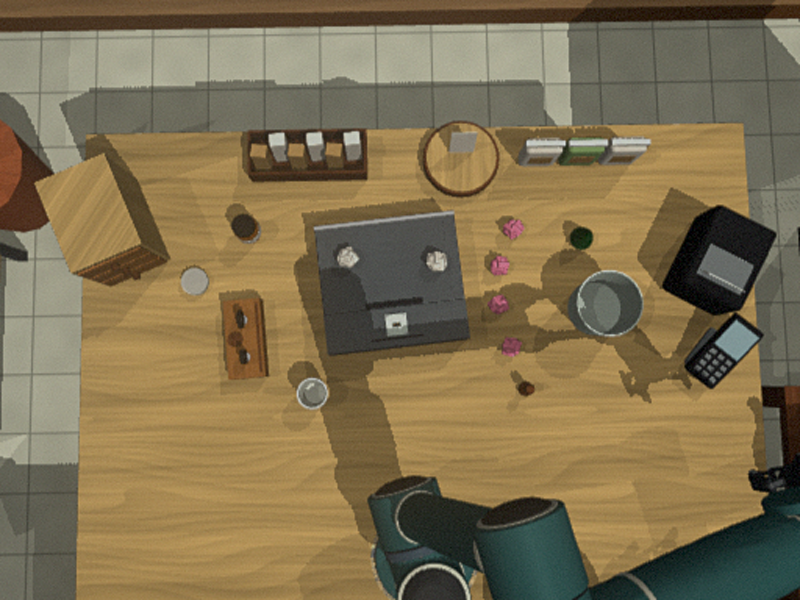

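View pics/side0b.png

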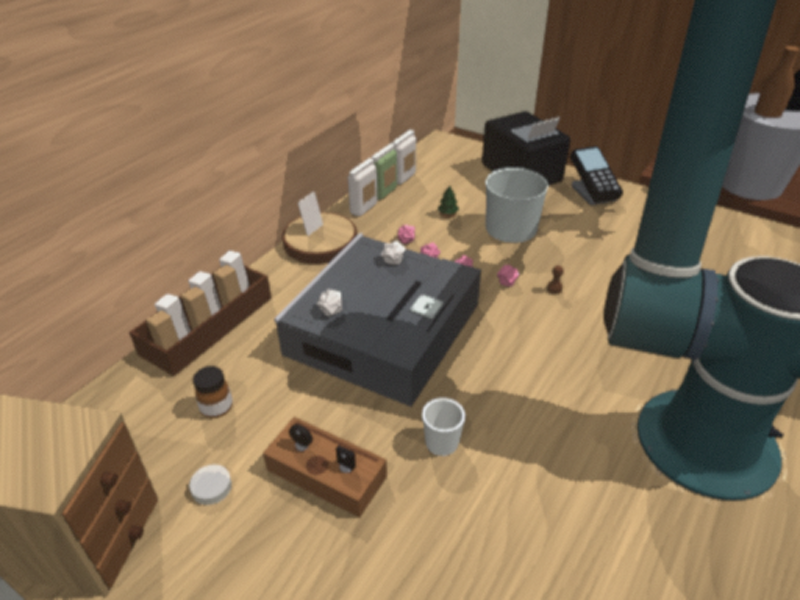

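The top picture (800 px scale) shows the white balls at (346,257) and (437,261), the lock plate at (397,323), the bin at (606,303) and the organiser at (245,337). In the side picture the rectangular head is the nearer one, at (346,456); the round head is at (300,434). The pink balls are distractors.

```bash
cat > h.py <<'E'
import numpy as np, cv2
from scipy.spatial.transform import Rotation as R
from workcell import readout, read_camera, bot
def ray(c,uv):
    d=np.array([(uv[0]-c["cx"])/c["fx"],(uv[1]-c["cy"])/c["fy"],1.])
    return np.array(c["origin"]), R.from_rotvec(c["attitude"]).as_matrix()@d
def onz(c,uv,z):
    o,d=ray(c,uv); return o+d*(z-o[2])/d[2]
def proj(c,p):
    q=R.from_rotvec(c["attitude"]).as_matrix().T@(np.asarray(p)-c["origin"])
    return np.array([c["cx"]+c["fx"]*q[0]/q[2],c["cy"]+c["fy"]*q[1]/q[2]])
def tri(c1,u1,c2,u2):
    (o1,d1),(o2,d2)=ray(c1,u1),ray(c2,u2)
    s=np.linalg.lstsq(np.c_[d1,-d2],o2-o1,rcond=None)[0]
    a,b=o1+s[0]*d1,o2+s[1]*d2
    return (a+b)/2,np.linalg.norm(a-b)
def blobs(mask,box,amin=15):
    x0,y0,x1,y1=box; m=np.zeros(mask.shape,np.uint8); m[y0:y1,x0:x1]=mask[y0:y1,x0:x1]
    cs,_=cv2.findContours(m,cv2.RETR_EXTERNAL,cv2.CHAIN_APPROX_NONE)
    return sorted([k for k in cs if cv2.contourArea(k)>=amin],key=cv2.contourArea,reverse=True)
def cen(k):
    m=cv2.moments(k); return np.array([m["m10"],m["m01"]])/m["m00"]
def topose(p,yaw):
    """tool shift in current tool axes to reach world p; state printed"""
    s=readout.read_state(); M=R.from_rotvec(s["tcp_rot"]).as_matrix()
    T=R.from_euler('z',yaw)*R.from_euler('x',np.pi)
    return M.T@(np.asarray(p)-s["tool_pos"]), np.degrees((R.from_matrix(M).inv()*T).as_rotvec())
E
python3 - <<'E'
from h import *
np.set_printoptions(precision=4,suppress=True)
t=read_camera("top"); s=read_camera("side")
def hsv(c): return cv2.cvtColor(c["color"],cv2.COLOR_BGR2HSV)
ht,hs=hsv(t),hsv(s)
wt=((ht[...,1]<60)&(ht[...,2]>120)).astype(np.uint8); ws=((hs[...,1]<60)&(hs[...,2]>120)).astype(np.uint8)
bt=blobs(wt,(205,140,300,222)); bs=blobs(ws,(190,145,290,210))
for k in bt: print("top",cen(k),cv2.contourArea(k),cv2.minAreaRect(k), onz(t,cen(k),.11 if cen(k)[1]<190 else .096))
for k in bs: print("side",cen(k),cv2.contourArea(k),onz(s,cen(k),.11 if cen(k)[1]<188 else .096))
# bin rim
m=((ht[...,1]<60)).astype(np.uint8)
for k in blobs(m,(350,165,420,225),200): 
    e=cv2.fitEllipse(cv2.convexHull(k)); print("bin",e,onz(t,e[0],.12), e[1][0]/t["fx"]*1.532)
# organiser
og=((ht[...,0]<14)&(ht[...,1]>120)&(ht[...,2]>60)|(ht[...,2]<70)).astype(np.uint8)
og=cv2.morphologyEx(og,cv2.MORPH_OPEN,np.ones((3,3)))
for k in blobs(og,(135,180,180,250),200): 
    r=cv2.minAreaRect(k);print("org",r,[onz(t,p,.045) for p in cv2.boxPoints(r)])
dk=(ht[...,2]<45).astype(np.uint8)
for k in blobs(dk,(140,185,175,240),8): print("key",cen(k),cv2.contourArea(k),onz(t,cen(k),.07))
# lid/till
tl=((ht[...,1]<90)&(ht[...,2]<90)).astype(np.uint8)
for k in blobs(tl,(195,130,305,232),2000):
    r=cv2.minAreaRect(k);print("till",r,[onz(t,p,.09) for p in cv2.boxPoints(r)])
v=np.hstack([cv2.resize(t["color"][170:250,120:220],(500,400),interpolation=3)]); w=cv2.resize(s["color"][255:335,160:260],(500,400),interpolation=3)
E
```

```text
top [253.2956 206.7633] 150.0 ((253.3231658935547, 206.90853881835938), (13.141352653503418, 13.693511009216309), 83.6598129272461) [0.4933 0.0518 0.096 ]
top [279.3679 166.7972] 106.0 ((279.0, 166.5), (11.0, 12.0), 90.0) [ 0.6212 -0.0357  0.11  ]
top [222.0791 164.5471] 99.0 ((221.53843688964844, 164.8076934814453), (11.371355056762695, 12.203404426574707), 56.3099365234375) [0.6322 0.1508 0.11  ]
top [226.9697 142.6722] 60.5 ((231.4014434814453, 142.14596557617188), (2.292482614517212, 53.33842468261719), 83.41805267333984) [0.7044 0.1338 0.11  ]
side [211.4905 192.0467] 175.0 [0.6451 0.1362 0.096 ]
side [271.8952 194.9436] 168.5 [0.4953 0.0544 0.096 ]
side [211.6501 168.6489] 140.5 [0.7    0.0633 0.11  ]
side [251.7527 160.3202] 139.5 [ 0.6228 -0.0362  0.11  ]
side [198.1163 146.6822] 21.5 [ 0.8082 -0.0054  0.11  ]
bin ((387.5445861816406, 194.5410919189453), (42.70740509033203, 48.21903991699219), 76.71211242675781) [ 0.5225 -0.3813  0.12  ] 0.1368345102214792
till ((250.2769775390625, 182.28176879882812), (80.13449096679688, 91.7769775390625), 83.36748504638672) [array([0.6931, 0.224 , 0.09  ]), array([ 0.723 , -0.0791,  0.09  ]), array([ 0.4579, -0.1019,  0.09  ]), array([0.4292, 0.1964, 0.09  ])]
```

Request:
jog_arm(deltas=[0.58,-0.45,0,0,0,0,1,0.58,-0.45,0,0,0,0,1,0.58,-0.45,0,0,0,0,1,0.58,-0.45,0,0,0,0,1,0.58,-0.45,0,0,0,0,1,0.58,-0.45,0,0,0,0,1,0.58,-0.45,0,0,0,0,1,0.58,-0.45,0,0,0,0,1])

```text
time: 1.0
tool_pos: [0.4327, -0.3111, 0.2483]
tcp_rot: [3.104, 0.484, 0.0]
wrist_force: [0.5, -0.0, 0.4]
width: 0.998
grip_force: 0.0
```

Run:
```python
from h import *
np.set_printoptions(precision=4,suppress=True)
s=readout.read_state(); print(s["q"]); 
for p in ([.6215,-.036,.2],[.632,.150,.2],[.5225,-.381,.17]): print(topose(p,.31))
```

```text
[-0.6702 -0.0058  1.9065  0.      1.2405  0.5911]
(array([ 0.2636, -0.2045,  0.0483]), array([ 0.0152, -0.0114, -0.0271]))
(array([ 0.3303, -0.3785,  0.0483]), array([ 0.0152, -0.0114, -0.0271]))
(array([0.0643, 0.0939, 0.0784]), array([ 0.0152, -0.0114, -0.0271]))
```

Request:
jog_arm(deltas=[0.264,-0.205,0.03,0,0,0,1,0.264,-0.205,0.03,0,0,0,1,0.264,-0.205,0.03,0,0,0,1,0.264,-0.205,0.03,0,0,0,1,0.264,-0.205,0.03,0,0,0,1,0.264,-0.205,0.03,0,0,0,1,0.264,-0.205,0.03,0,0,0,1,0.264,-0.205,0.03,0,0,0,1])

```text
time: 1.8
tool_pos: [0.6225, -0.0332, 0.2173]
tcp_rot: [-3.101, -0.492, -0.0]
wrist_force: [1.1, -0.0, -0.7]
width: 1.001
grip_force: 0.0
```

Run:
```python
from h import *
np.set_printoptions(precision=4,suppress=True)
c=read_camera("wrist"); cv2.imwrite("pics/w1.png",c["color"])
print(c["origin"],c["attitude"],c["fx"],c["cx"],c["cy"])
print(proj(c,[.6215,-.036,.11]),proj(c,[.632,.15,.11]),proj(c,[.494,.053,.096]))
print(topose([.6215,-.036,.113],.31))
```

```text
[ 0.695  -0.0087  0.3435] [ 2.3326 -1.6928 -0.2643] 345.46255941322926 252.52026560199496 191.18361418968013
[257.5276 196.8829] [-7.235  98.8118] [108.0347 297.9167]
(array([-0.0001,  0.0009,  0.1044]), array([-0.031 ,  0.0675,  0.1988]))
```

View pics/w1.png

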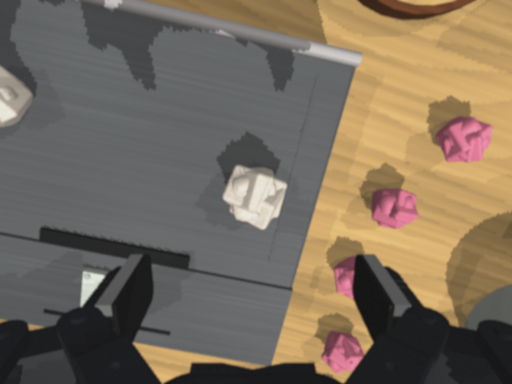

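The wrist view shows the ball at about (256,196), against a predicted (257,197), so the calibration holds. I'll grasp it now.

Request:
jog_arm(deltas=[0,0,0.05,0,0,0,1,0,0.001,0.08,0,0,0,1,0,0.001,0.104,0,0,0,1,0,0.001,0.104,0,0,0,-1,0,0.001,0.104,0,0,0,-1,0,0.001,0.104,0,0,0,-1,0,0.001,0.104,0,0,0,-1,0,0.001,0.104,0,0,0,-1], squeeze=30)

```text
time: 2.65
tool_pos: [0.623, -0.0387, 0.1169]
tcp_rot: [3.102, 0.484, 0.007]
wrist_force: [-0.3, -1.4, 4.5]
width: 0.508
grip_force: 30.0
```

Request:
jog_arm(deltas=[0,0,-0.05,0,0,0,-1,0,0,-0.08,0,0,0,-1,-0.2,0.296,-0.08,0,0,0,-1,-0.2,0.296,-0.08,0,0,0,-1,-0.2,0.296,-0.08,0,0,0,-1,-0.2,0.296,-0.08,0,0,0,-1,-0.2,0.296,-0.08,0,0,0,-1,-0.2,0.296,-0.08,0,0,0,-1])

```text
time: 3.45
tool_pos: [0.5365, -0.3279, 0.1951]
tcp_rot: [3.103, 0.485, 0.002]
wrist_force: [0.7, -0.4, 0.4]
width: 0.502
grip_force: 29.6
```

Run:
```python
from h import *
np.set_printoptions(precision=4,suppress=True)
s=readout.read_state();print(s["width"],s["grip_force"]);print(topose([.5225,-.381,.17],.31))
```

```text
0.5017969159025241 29.595866538584232
(array([-0.0296,  0.0463,  0.0251]), array([ 0.0558, -0.06  ,  0.0042]))
```

Request:
jog_arm(deltas=[-0.03,0.046,0.025,0,0,0,-1,-0.03,0.046,0.025,0,0,0,-1,-0.03,0.046,0.025,0,0,0,-1,-0.03,0.046,0.025,0,0,0,-1,-0.03,0.046,0.025,0,0,0,1,-0.03,0.046,0.025,0,0,0,1,-0.03,0.046,0.025,0,0,0,1,-0.03,0.046,0.025,0,0,0,1])

```text
time: 4.25
tool_pos: [0.5231, -0.3784, 0.1697]
tcp_rot: [3.103, 0.487, 0.001]
wrist_force: [-0.2, 0.4, 0.1]
width: 1.0
grip_force: 0.0
```

Run:
```python
from h import *
np.set_printoptions(precision=4,suppress=True)
c=read_camera("wrist"); cv2.imwrite("pics/w2.png",c["color"])
print(readout.read_state()["tool_pos"],topose([.632,.15,.2],.31), proj(c,[.5225,-.381,.02]))
```

```text
[ 0.5229 -0.3786  0.1696] (array([ 0.2655, -0.4699, -0.0305]), array([ 0.0191, -0.0137,  0.0427])) [256.4117 180.0256]
```

View pics/w2.png

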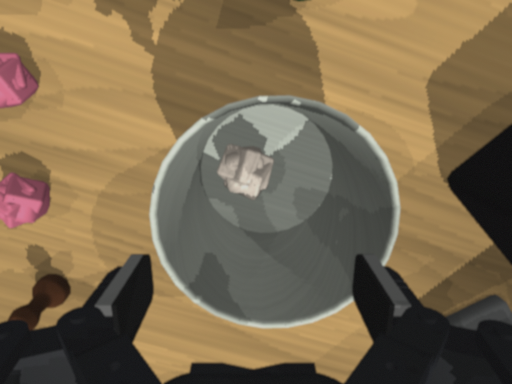

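The first ball lies in the bin at (247,170). Next is the second one.

Request:
jog_arm(deltas=[0.05,-0.08,-0.035,0,0,0,1,0.266,-0.47,-0.035,0,0,0,1,0.266,-0.47,-0.035,0,0,0,1,0.266,-0.47,-0.035,0,0,0,1,0.266,-0.47,-0.035,0,0,0,1,0.266,-0.47,-0.035,0,0,0,1,0.266,-0.47,-0.035,0,0,0,1,0.266,-0.47,-0.035,0,0,0,1])

```text
time: 5.1
tool_pos: [0.6041, 0.0112, 0.1996]
tcp_rot: [3.104, 0.485, 0.001]
wrist_force: [0.6, -0.3, -0.3]
width: 1.0
grip_force: 0.0
```

Run:
```python
from h import *
np.set_printoptions(precision=4,suppress=True)
c=read_camera("wrist"); 
h=cv2.cvtColor(c["color"],cv2.COLOR_BGR2HSV)
for k in blobs(((h[...,1]<40)&(h[...,2]>140)).astype(np.uint8),(0,0,512,384),300): print(cen(k),cv2.contourArea(k),onz(c,cen(k),.11))
print(readout.read_state()["tool_pos"],topose([.632,.15,.2],.31), proj(c,[.632,.15,.11]))
```

```text
[43.3603 88.4347] 4518.5 [0.6346 0.1536 0.11  ]
[354.8371  28.9481] 2608.5 [ 0.7217 -0.0113  0.11  ]
[168.535  310.5402] 1780.0 [0.5048 0.0453 0.11  ]
[0.6054 0.0187 0.2   ] (array([ 0.0657, -0.1167,  0.0009]), array([-0.2821, -0.2462,  0.1849])) [48.8347 94.6591]
```

Request:
jog_arm(deltas=[0.067,-0.117,0,0,0,0,1,0.067,-0.117,0,0,0,0,1,0.067,-0.117,0,0,0,0,1,0.067,-0.117,0,0,0,0,1,0.067,-0.117,0.045,0,0,0,1,0.067,-0.117,0.087,0,0,0,1,0.067,-0.117,0.087,0,0,0,1,0.067,-0.117,0.087,0,0,0,-1])

```text
time: 5.95
tool_pos: [0.6312, 0.14, 0.1115]
tcp_rot: [3.104, 0.484, -0.004]
wrist_force: [0.8, 0.2, 0.3]
width: 0.855
grip_force: 0.0
```

Request:
jog_arm(deltas=[0,0,0,0,0,0,-1,0,0,0,0,0,0,-1,0,0,0,0,0,0,-1,0,0,0,0,0,0,-1,0,0,-0.05,0,0,0,-1,0,0,-0.08,0,0,0,-1])

```text
time: 6.55
tool_pos: [0.6328, 0.141, 0.1952]
tcp_rot: [-3.104, -0.485, -0.004]
wrist_force: [1.2, -0.2, 0.2]
width: 0.523
grip_force: 30.8
```

Run:
```python
from h import *
np.set_printoptions(precision=4,suppress=True)
s=readout.read_state();print(s["width"],s["grip_force"]);print(s["tool_pos"],topose([.5225,-.381,.19],.31))
```

```text
0.5234238535338245 30.817112019576598
[0.6328 0.141  0.1952] (array([-0.2642,  0.4636,  0.0047]), array([ 0.0112, -0.1393, -0.0161]))
```

Request:
jog_arm(deltas=[-0.264,0.464,0,0,0,0,-1,-0.264,0.464,0,0,0,0,-1,-0.264,0.464,0,0,0,0,-1,-0.264,0.464,0,0,0,0,-1,-0.264,0.464,0,0,0,0,-1,-0.264,0.464,0,0,0,0,-1,-0.264,0.464,0,0,0,0,-1,-0.264,0.464,0,0,0,0,-1])

```text
time: 7.35
tool_pos: [0.5493, -0.2525, 0.1934]
tcp_rot: [3.103, 0.485, 0.003]
wrist_force: [0.6, -0.4, 0.1]
width: 0.526
grip_force: 30.8
```

Run:
```python
from h import *
np.set_printoptions(precision=4,suppress=True)
s=readout.read_state();print(s["width"],s["grip_force"]);print(s["tool_pos"],topose([.5225,-.381,.17],.31))
```

```text
0.5259328830140759 30.819113425095566
[ 0.5493 -0.2525  0.1934] (array([-0.0647,  0.1142,  0.0235]), array([ 0.0747, -0.0908, -0.0121]))
```

Request:
jog_arm(deltas=[-0.063,0.109,0,0,0,0,-1,-0.063,0.109,0.023,0,0,0,-1,-0.063,0.109,0.023,0,0,0,-1,-0.063,0.109,0.023,0,0,0,-1,-0.063,0.109,0.023,0,0,0,1,-0.063,0.109,0.023,0,0,0,1,-0.063,0.109,0.023,0,0,0,1,-0.063,0.109,0.023,0,0,0,1])

```text
time: 8.15
tool_pos: [0.5237, -0.3725, 0.1699]
tcp_rot: [3.103, 0.487, 0.001]
wrist_force: [-0.2, -0.7, 0.6]
width: 0.999
grip_force: 0.0
```

Run:
```python
from h import *
np.set_printoptions(precision=4,suppress=True)
c=read_camera("wrist"); 
h=cv2.cvtColor(c["color"],cv2.COLOR_BGR2HSV)
cv2.imwrite("pics/w3.png",c["color"])
t=read_camera("top"); ht=cv2.cvtColor(t["color"],cv2.COLOR_BGR2HSV);S=read_camera("side"); hs=cv2.cvtColor(S["color"],cv2.COLOR_BGR2HSV)
print(readout.read_state()["tool_pos"])
# organiser & keys
for thr in (45,60):
  for k in blobs((ht[...,2]<thr).astype(np.uint8),(140,190,172,238),4): print("topkey",thr,cen(k),cv2.contourArea(k))
  for k in blobs((hs[...,2]<thr).astype(np.uint8),(172,265,245,320),4): print("sidekey",thr,cen(k),cv2.contourArea(k),cv2.boundingRect(k))
v=np.hstack([cv2.resize(t["color"][185:245,135:180],(375,500),interpolation=2),cv2.resize(S["color"][260:330,165:250],(425,500),interpolation=2)])
cv2.imwrite("pics/org.png",v)
```

```text
[ 0.5233 -0.3729  0.1695]
sidekey 45 [220.9156 292.7771] 77.0 (216, 287, 11, 13)
sidekey 45 [192.4074 279.5755] 58.5 (186, 273, 13, 12)
topkey 60 [153.3509 203.7778] 28.5
topkey 60 [155.4615 228.0171] 19.5
sidekey 60 [191.9604 278.0563] 109.5 (186, 271, 13, 15)
sidekey 60 [220.9844 292.7448] 96.0 (216, 286, 11, 14)
```

View pics/org.png

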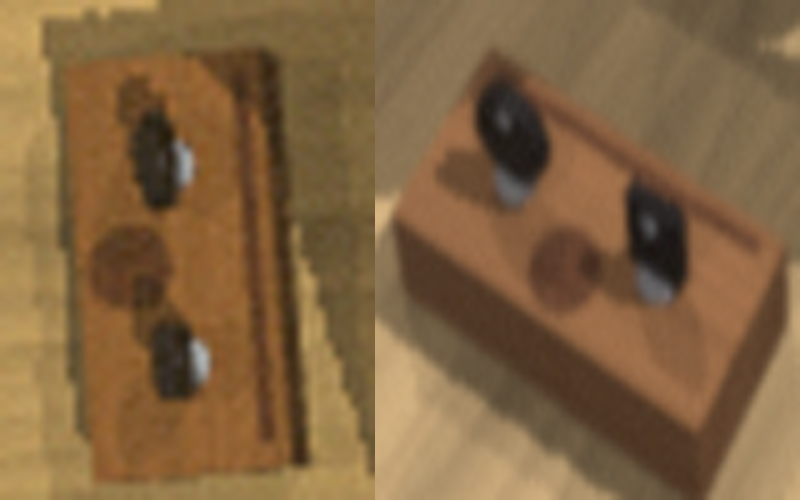

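View pics/w3.png

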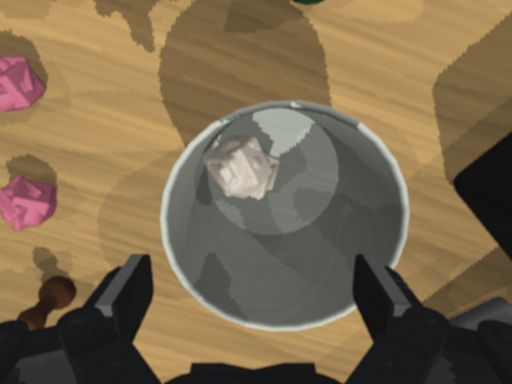

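Only one ball shows in the bin, at (242,168). It looks about 1.4 times bigger than before, so the second is probably stacked on the first; I'll check this later. The crops confirm that the rectangular head is the one nearer the robot. I'll work out its position and head there.

Run:
```python
from h import *
np.set_printoptions(precision=4,suppress=True)
t=read_camera("top");S=read_camera("side")
print(tri(t,[155.46,228],S,[221,292.7]),tri(t,[153.35,203.8],S,[192,278.3]))
print(onz(t,[155.46,228],.067),onz(S,[221,292.7],.067))
f=lambda x,y:(135+x*45/375,185+y*60/500)
for p in ((66,65),(95,478),(262,52),(305,462)): print(onz(t,f(*p),.045))
h=cv2.cvtColor(t["color"],cv2.COLOR_BGR2HSV);w=((h[...,1]<60)&(h[...,2]>110)).astype(np.uint8)
for k in blobs(w,(185,235,215,270),20): print("cup",cen(k),onz(t,cen(k),.06))
k,_=tri(t,[155.46,228],S,[221,292.7])
print(topose([k[0],k[1],.25],np.pi))
```

```text
(array([0.4321, 0.3769, 0.066 ]), np.float64(0.0015007360437288865)) (array([0.5122, 0.3833, 0.0686]), np.float64(0.0011732858794784348))
[0.4314 0.3763 0.067 ] [0.4323 0.3777 0.067 ]
[0.5516 0.4228 0.045 ]
[0.3848 0.4108 0.045 ]
[0.5554 0.3434 0.045 ]
[0.3896 0.3266 0.045 ]
cup [199.3292 251.5349] [0.3511 0.2328 0.06  ]
(array([ 0.1425, -0.742 , -0.0808]), array([   0.0093,    0.0132, -162.2105]))
```

Request:
jog_arm(deltas=[0,0,-0.05,0,0,-8.5,1,0.142,-0.742,-0.08,0,0,-167,1,0.142,-0.742,-0.08,0,0,-167,1,0.142,-0.742,-0.08,0,0,-167,1,0.142,-0.742,-0.08,0,0,-167,1,0.142,-0.742,-0.08,0,0,-167,1,0.142,-0.742,-0.08,0,0,-167,1,0.142,-0.742,-0.08,0,0,-167,1])

```text
time: 9.2
tool_pos: [0.4802, -0.0245, 0.2334]
tcp_rot: [2.283, 2.157, 0.001]
wrist_force: [0.2, 1.1, -0.4]
width: 1.0
grip_force: 0.0
```

Run:
```python
from h import *
np.set_printoptions(precision=4,suppress=True)
s=readout.read_state();print(s["tool_pos"],s["q"],topose([.432,.377,.25],np.pi+.08))
```

```text
[ 0.4802 -0.0245  0.2334] [-0.103  -0.0995  2.0235  0.0001  1.2167 -0.0461] (array([ 0.3981, -0.071 , -0.0166]), array([  0.0415,   0.0383, -97.8467]))
```

Request:
jog_arm(deltas=[0.398,-0.071,-0.015,0,0,-97,1,0.398,-0.071,-0.015,0,0,-97,1,0.398,-0.071,-0.015,0,0,-97,1,0.398,-0.071,-0.015,0,0,-97,1,0.398,-0.071,-0.015,0,0,-97,1,0.398,-0.071,-0.015,0,0,-97,1,0.398,-0.071,-0.015,0,0,-97,1,0.398,-0.071,-0.015,0,0,-97,1])

```text
time: 10.0
tool_pos: [0.4347, 0.3729, 0.2482]
tcp_rot: [0.665, 3.07, 0.001]
wrist_force: [1.3, -0.2, -0.1]
width: 0.997
grip_force: 0.0
```

Run:
```python
from h import *
np.set_printoptions(precision=4,suppress=True)
s=readout.read_state();print(s["tool_pos"],s["q"],topose([.432,.377,.25],np.pi+.08))
```

```text
[0.4347 0.3729 0.2482] [ 0.6657  0.071   1.8275 -0.0002  1.2423 -0.4782] (array([ 0.0041,  0.0026, -0.0018]), array([  0.0211,   0.0356, -29.0375]))
```

Request:
jog_arm(deltas=[0,0,0.02,0,0,-8.5,1,0,0,0.03,0,0,-17,1,0,0,0.03,0,0,-25,1,0,0,0.03,0,0,-29,1,0,0,0.03,0,0,-29,1])

```text
time: 10.5
tool_pos: [0.4352, 0.3709, 0.2177]
tcp_rot: [0.115, -3.139, 0.0]
wrist_force: [0.3, 0.5, -0.0]
width: 1.002
grip_force: 0.0
```

Run:
```python
from h import *
np.set_printoptions(precision=4,suppress=True)
c=read_camera("wrist"); cv2.imwrite("pics/w4.png",c["color"])
S=read_camera("side"); np.savez("w4.npz",**c)
s=readout.read_state();print(s["tool_pos"],s["q"],topose([.432,.377,.22],np.pi+.08))
print(c["origin"],proj(c,[.432,.377,.085]),proj(c,[.512,.383,.085]))
h=cv2.cvtColor(c["color"],cv2.COLOR_BGR2HSV)
for thr in(40,55,70):
  for k in blobs((h[...,2]<thr).astype(np.uint8),(100,20,512,250),80): print(thr,cen(k),cv2.contourArea(k),cv2.minAreaRect(k))
```

```text
[0.4354 0.3708 0.218 ] [ 0.662   0.0913  1.8627  0.      1.1874 -0.9798] (array([ 0.0029,  0.0064, -0.002 ]), array([ 0.004 ,  0.0054, -0.5186]))
[0.357  0.366  0.3439] [259.5832 183.5578] [259.1138 274.1143]
40 [260.4339 179.7236] 363.0 ((260.0, 179.5), (41.0, 10.0), 90.0)
55 [260.4986 179.9193] 429.5 ((260.5, 180.0), (42.0, 11.0), 90.0)
70 [260.4355 179.5876] 463.5 ((260.0, 179.5), (43.0, 12.0), 90.0)
70 [280.9612 221.7088] 296.5 ((284.1507568359375, 218.7584991455078), (20.048728942871094, 32.12627029418945), 40.10091018676758)
70 [252.9201 118.7572] 110.5 ((259.0, 119.0), (2.0, 84.0), 90.0)
```

View pics/w4.png

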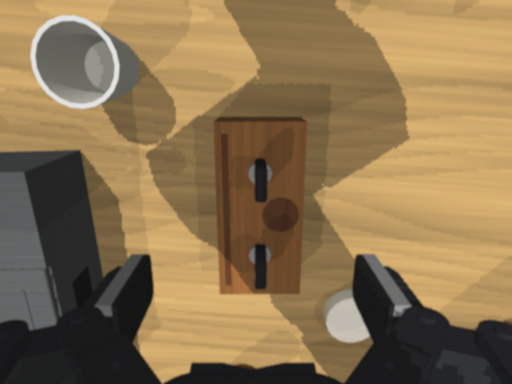

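The wrist view shows the slim rectangular head at (260,180) lying along the tool's x, and the spare at (261,266). Next I'll refine its position and the yaw of the heads.

Run:
```python
from h import *
np.set_printoptions(precision=4,suppress=True)
c=dict(np.load("w4.npz")); h=cv2.cvtColor(c["color"],cv2.COLOR_BGR2HSV)
m=(h[...,2]<55).astype(np.uint8)
k=blobs(m,(240,130,280,215),80)[0]; x,y,w,hh=cv2.boundingRect(k); print(x,y,w,hh)
for r in range(y,y+hh,4): q=np.where(m[r,240:280])[0]+240; print(r,q.min(),q.max(),end='; ')
print()
print("far top",onz(c,[x+w/2,y+hh],.085),"near top/bot",onz(c,[x+w/2,y],.085),onz(c,[x+w/2,y],.049))
k2=blobs(m,(240,235,280,300),80)[0]; x,y,w,hh=cv2.boundingRect(k2); print(x,y,w,hh)
print("spare far top",onz(c,[x+w/2,y+hh],.087))
# organiser long edges
o=((h[...,0]<14)&(h[...,1]>140)&(h[...,2]<170)).astype(np.uint8)
for r in (130,160,200,240,280): q=np.where(cv2.morphologyEx(o,cv2.MORPH_OPEN,np.ones((5,5)))[r,190:340])[0]+190; print(r,onz(c,[q.min(),r],.045),onz(c,[q.max()+1,r],.045))
```

```text
255 159 12 43
159 257 263; 163 255 265; 167 255 265; 171 255 266; 175 255 266; 179 256 266; 183 256 266; 187 255 266; 191 255 266; 195 256 266; 199 256 265; 
far top [0.4471 0.3793 0.085 ] near top/bot [0.4125 0.3765 0.085 ] [0.4202 0.378  0.049 ]
255 244 11 45
spare far top [0.5251 0.3852 0.087 ]Traceback (most recent call last):
  File "<stdin>", line 13, in <module>
    return umr_minimum(a, axis, None, out, keepdims, initial, where)
ValueError: zero-size array to reduction operation minimum which has no identity
```

Request:
jog_arm(deltas=[0.003,0.0074,0,0,0,-0.5,0.3,0.003,0.0074,0.05,0,0,-0.5,0.3,0.003,0.0074,0.1,0,0,-0.5,0.3,0.003,0.0074,0.1,0,0,-0.5,0.3])

```text
time: 11.0
tool_pos: [0.4266, 0.3743, 0.1106]
tcp_rot: [0.127, -3.127, 0.013]
wrist_force: [-1.6, -0.8, -1.1]
width: 0.651
grip_force: 0.0
```

Run:
```python
from h import *
np.set_printoptions(precision=4,suppress=True)
c=read_camera("wrist"); h=cv2.cvtColor(c["color"],cv2.COLOR_BGR2HSV)
print(topose([.432,.378,.073],np.pi+.08))
print("proj top centre",proj(c,[.432,.378,.085]),proj(c,[.447,.3792,.085]))
for k in blobs((h[...,2]<55).astype(np.uint8),(200,60,320,280),80): print(cen(k),cv2.boundingRect(k))
```

```text
(array([-0.0037,  0.002 ,  0.0412]), array([-0.287 , -0.441 ,  0.0647]))
proj top centre [257.7512 261.4859] [257.5663 288.2483]
[257.4303 247.064 ] (249, 213, 18, 67)
[317.2602 263.7251] (315, 245, 5, 35)
```

Request:
jog_arm(deltas=[0,0,0.02,0,0,0,0.3,0,0,0.035,0,0,0,0.3,0,0,0.043,0,0,0,0.3,0,0,0.043,0,0,0,0.3,0,0,0.043,0,0,0,0.3])

```text
time: 11.55
tool_pos: [0.4323, 0.3783, 0.0758]
tcp_rot: [-0.128, 3.138, 0.001]
wrist_force: [0.8, 0.7, -0.3]
width: 0.655
grip_force: 0.0
```

Run:
```python
from h import *
np.set_printoptions(precision=4,suppress=True)
c=read_camera("wrist"); h=cv2.cvtColor(c["color"],cv2.COLOR_BGR2HSV)
print(readout.read_state()["tool_pos"],topose([.432,.378,.073],np.pi+.08))
print("proj top far",proj(c,[.447,.3792,.085]),proj(c,[.417,.3768,.085]))
for k in blobs((h[...,2]<55).astype(np.uint8),(200,60,310,383),80): print(cen(k),cv2.boundingRect(k))
cv2.imwrite("pics/w5.png",c["color"])
```

```text
[0.4325 0.3785 0.076 ] (array([ 0.0006, -0.0004,  0.003 ]), array([0.0567, 0.0819, 0.0757]))
proj top far [249.5051 323.2265] [249.4604 256.548 ]
[249.2812 275.4384] (238, 227, 24, 96)
[254.5402 373.4295] (200, 363, 110, 20)
```

View pics/w5.png

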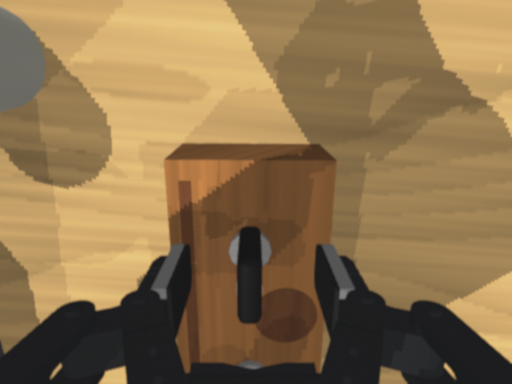

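The head spans rows 227–323 around column 249, and the predicted far edge is row 323, so the position is confirmed. I'll close on it.

Request:
jog_arm(deltas=[0,0,0.003,0,0,0,0.3,0,0,0.003,0,0,0,-1,0,0,0.003,0,0,0,-1,0,0,0.003,0,0,0,-1,0,0,0.003,0,0,0,-1,0,0,0.003,0,0,0,-1,0,0,0.003,0,0,0,-1], squeeze=80)

```text
time: 12.3
tool_pos: [0.432, 0.3779, 0.0722]
tcp_rot: [-0.128, 3.139, -0.0]
wrist_force: [-0.0, -1.1, 2.2]
width: 0.104
grip_force: 78.4
```

Run:
```python
from h import *
np.set_printoptions(precision=4,suppress=True)
s=readout.read_state(); print(s["tool_pos"],s["width"],s["grip_force"],s["wrist_force"],topose([.432,.378,.073],np.pi+.08))
```

```text
[0.432  0.3779 0.0722] 0.1040225375967861 78.40749263763428 [-0.0129 -1.1048  2.2086] (array([-0.    ,  0.0001, -0.0008]), array([-0.0049,  0.013 ,  0.086 ]))
```

Request:
jog_arm(deltas=[0,0,-0.03,0,0,0,-1,0,0,-0.07,0,0,0,-1,0,0,-0.12,0,0,0,-1,-0.036,-0.329,-0.125,0,0,88,-1,-0.036,-0.329,-0.125,0,0,88,-1,-0.036,-0.329,-0.125,0,0,88,-1,-0.036,-0.329,-0.125,0,0,88,-1,-0.036,-0.329,-0.125,0,0,88,-1])

```text
time: 13.1
tool_pos: [0.4791, 0.1308, 0.1956]
tcp_rot: [1.039, 2.964, 0.001]
wrist_force: [1.1, -0.3, -0.1]
width: 0.104
grip_force: 79.1
```

Run:
```python
from h import *
np.set_printoptions(precision=4,suppress=True)
print(readout.read_state()["tool_pos"],topose([.494,.053,.2],1.671))
```

```text
[0.4791 0.1308 0.1956] (array([-0.0603, -0.0515, -0.0044]), array([ 0.0423, -0.0012, 45.6316]))
```

Request:
jog_arm(deltas=[-0.056,-0.049,0,0,0,44,-1,-0.056,-0.049,0,0,0,44,-1,-0.056,-0.049,0,0,0,44,-1,-0.056,-0.049,0,0,0,44,-1,-0.056,-0.049,0,0,0,44,-1,-0.056,-0.049,0,0,0,44,-1,-0.056,-0.049,0,0,0,44,-1,-0.056,-0.049,0,0,0,44,-1])

```text
time: 13.9
tool_pos: [0.4926, 0.0595, 0.1955]
tcp_rot: [-2.064, -2.368, 0.0]
wrist_force: [-0.6, 0.8, -0.8]
width: 0.103
grip_force: 79.1
```

Run:
```python
from h import *
np.set_printoptions(precision=4,suppress=True)
c=read_camera("wrist");t=read_camera("top");S=read_camera("side")
for n,x in (("w6",c),("t6",t),("s6",S)): np.savez(n+".npz",**x)
s=readout.read_state();print(s["tool_pos"],s["q"],topose([.494,.053,.2],1.671))
a=cv2.resize(c["color"][120:384,120:400],(420,396),interpolation=2)
b=cv2.resize(t["color"][130:235,195:310],(380,396),interpolation=2)
cv2.imwrite("pics/lock.png",np.hstack([a,b]))
h=cv2.cvtColor(c["color"],cv2.COLOR_BGR2HSV)
for k in blobs(((h[...,1]<50)&(h[...,2]>120)).astype(np.uint8),(100,100,400,384),200): print(cv2.minAreaRect(k),cv2.contourArea(k))
print(proj(c,[.494,.053,.096]))
```

```text
[0.4927 0.0595 0.1956] [ 0.0699 -0.0361  2.0366  0.      1.1411 -0.0658] (array([-0.0066,  0.0004, -0.0044]), array([-0.0032, -0.0018,  2.0382]))
((254.0630340576172, 208.2986297607422), (66.2508773803711, 62.105567932128906), 2.12109637260437) 3464.0
[254.7103 209.318 ]
```

View pics/lock.png

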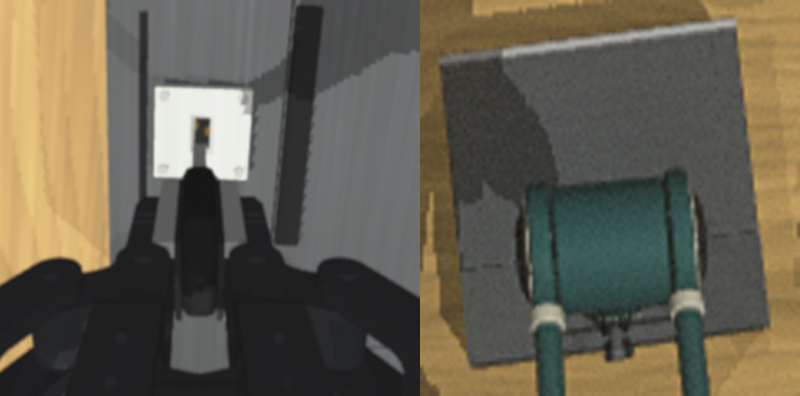

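The crop shows the lock plate with the slot just beyond the blade tip. I'll take the plate's corners for its centre and yaw.

Run:
```python
from h import *
np.set_printoptions(precision=4,suppress=True)
c=dict(np.load("w6.npz")); h=cv2.cvtColor(c["color"],cv2.COLOR_BGR2HSV)
m=((h[...,1]<50)&(h[...,2]>120)).astype(np.uint8)
k=blobs(m,(100,100,400,384),200)[0]
q=cv2.approxPolyDP(cv2.convexHull(k),8,True)[:,0]; print(q.tolist())
ctr=q.mean(0); q=q+.5*np.sign(q-ctr)+0.0
P=np.array([onz(c,p,.096) for p in q]); print(P, P.mean(0))
d=P-np.roll(P,-1,0); print("sides",np.linalg.norm(d,axis=1),"yaw",[np.degrees((np.arctan2(v[1],v[0])+np.pi/4)%(np.pi/2)-np.pi/4) for v in d])
print((P[0]+P[2])/2,(P[1]+P[3])/2)
g=m[:,:]; 
# slot: dark/brownish inside plate
x,y,w,hh=cv2.boundingRect(k); sub=(m[y+8:y+hh-20,x+8:x+w-8]==0).astype(np.uint8)
for b in blobs(sub,(0,0,999,999),10): r=cv2.boundingRect(b); print("slot",r[0]+x+8,r[1]+y+8,r[2],r[3], onz(c,[r[0]+x+8+r[2]/2,r[1]+y+8],.096))
```

```text
[[223, 177], [288, 181], [284, 240], [221, 237]]
[[0.4691 0.0735 0.096 ]
 [0.5138 0.0768 0.096 ]
 [0.5185 0.0323 0.096 ]
 [0.4727 0.0283 0.096 ]] [0.4935 0.0527 0.096 ]
sides [0.0448 0.0448 0.0459 0.0453] yaw [np.float64(4.2943495871446515), np.float64(6.005459965289152), np.float64(4.953472362527306), np.float64(4.563871558039474)]
[0.4938 0.0529 0.096 ] [0.4933 0.0526 0.096 ]
slot 249 199 11 22 [0.4928 0.0605 0.096 ]
```

Request:
jog_arm(deltas=[-0.0068,0,0,0,0,2.3,-1,-0.0068,0,0.02,0,0,2.3,-1,-0.0068,0,0.025,0,0,2.3,-1,-0.0068,0,0.025,0,0,2.3,-1,-0.0068,0,0.025,0,0,2.3,-1])

```text
time: 14.55
tool_pos: [0.4937, 0.0525, 0.1709]
tcp_rot: [-2.115, -2.323, 0.0]
wrist_force: [0.4, 0.8, -1.2]
width: 0.097
grip_force: 79.1
```

Run:
```python
from h import *
np.set_printoptions(precision=4,suppress=True)
S=read_camera("side");c=read_camera("wrist")
s=readout.read_state();print(s["tool_pos"],s["wrist_force"],s["torque"],topose([.4935,.0527,.15],1.667))
a=cv2.resize(c["color"][130:330,160:350],(380,400),interpolation=2)
p=proj(S,[.4935,.0527,.11]).astype(int);print(p)
b=cv2.resize(S["color"][p[1]-40:p[1]+40,p[0]-40:p[0]+40],(400,400),interpolation=2)
cv2.imwrite("pics/lock2.png",np.hstack([a,b]))
print("slot centre",proj(c,[.4935,.0527,.096]),"tip exp",proj(c,np.r_[s["tool_pos"][:2],s["tool_pos"][2]-.063]))
```

```text
[0.4942 0.0526 0.1714] [ 0.8903 -0.1691 -1.368 ] [0.0642 0.0113 0.0147] (array([ 0.0002, -0.0007,  0.0214]), array([ 0.0664,  0.0028, -0.1254]))
[272 191]
slot centre [253.3216 212.6899] tip exp [254.47   220.5583]
```

View pics/lock2.png

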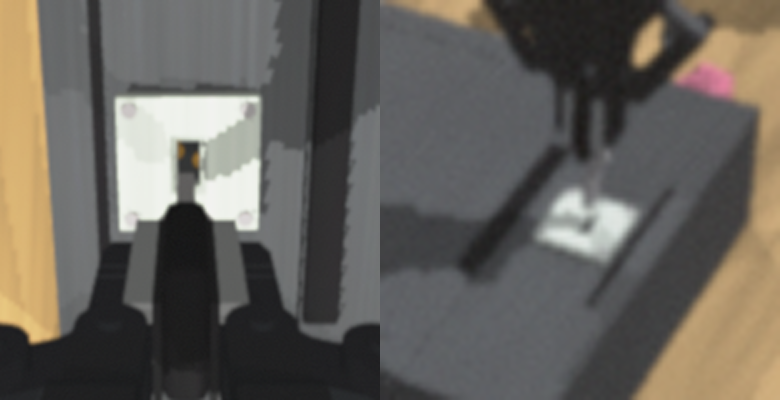

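The blade lies about 0.5 mm left of the slot's centre, which is inside the chamfer. I'll lower it in to just above the first pins.

Request:
jog_arm(deltas=[0,0,0.008,0,0,0,-1,0,0,0.012,0,0,0,-1,0,0,0.016,0,0,0,-1,0,0,0.02,0,0,0,-1,0,0,0.024,0,0,0,-1,0,0,0.024,0,0,0,-1,0,0,0.024,0,0,0,-1])

```text
time: 15.35
tool_pos: [0.4935, 0.0538, 0.146]
tcp_rot: [-2.114, -2.322, -0.002]
wrist_force: [1.1, 5.1, -2.2]
width: 0.102
grip_force: 79.1
```

Request:
jog_arm(deltas=[0.0015,0,0,0,0,4,-1,0.0015,0,0,0,0,8.5,-1,0.0015,0,0.002,0,0,8.5,-1,0.0015,0,0.004,0,0,8.5,-1,0.0015,0,0.006,0,0,8.5,-1,0.0015,0,0.008,0,0,8.5,-1,0.0015,0,0.008,0,0,8.5,-1])

```text
time: 16.05
tool_pos: [0.4944, 0.0543, 0.1388]
tcp_rot: [2.28, 2.16, 0.003]
wrist_force: [5.4, 3.5, -0.1]
width: 0.105
grip_force: 79.2
```

Request:
jog_arm(deltas=[0.001,0.001,0,0,0,-8,-1,0.001,0.001,0,0,0,-13,-1,0.001,0.001,0.001,0,0,-17,-1,0.001,0.001,0.003,0,0,-17,-1,0.001,0.001,0.005,0,0,-17,-1,0.001,0.001,0.007,0,0,-17,-1,0.001,0.001,0.009,0,0,-17,-1,0.001,0.001,0.009,0,0,-17,-1])

```text
time: 16.85
tool_pos: [0.494, 0.0547, 0.1287]
tcp_rot: [-1.937, -2.473, 0.002]
wrist_force: [2.1, -0.5, -0.8]
width: 0.101
grip_force: 79.0
```

Request:
jog_arm(deltas=[0,0,0,0,0,5,-1,0,0,0.002,0,0,8.5,-1,0,0,0.004,0,0,8.5,-1,0,0,0.005,0,0,8.5,-1,0,0,0.006,0,0,8.5,-1,0,0,0.007,0,0,8.5,-1,0,0,0.007,0,0,8.5,-1])

```text
time: 17.55
tool_pos: [0.4944, 0.0549, 0.1231]
tcp_rot: [-2.114, -2.324, 0.001]
wrist_force: [-1.2, -0.9, 7.3]
width: 0.105
grip_force: 80.5
```

Request:
jog_arm(deltas=[0,0,0,0,0,8.5,-1,0,0,0,0,0,17,-1,0,0,0,0,0,25.5,-1,0,0,0,0,0,34,-1,0,0,0,0,0,42.5,-1,0,0,0,0,0,51,-1,0,0,0,0,0,59,-1,0,0,0,0,0,66,-1])

```text
time: 18.35
tool_pos: [0.4965, 0.0539, 0.1232]
tcp_rot: [3.037, 0.791, 0.006]
wrist_force: [5.7, -5.0, 1.1]
width: 0.099
grip_force: 79.3
```

Run:
```python
from h import *
np.set_printoptions(precision=4,suppress=True)
s=readout.read_state();print(s["tool_pos"],s["wrist_force"],s["torque"],s["grip_force"],topose([.4944,.0549,.123],1.667))
```

```text
[0.4965 0.0539 0.1232] [ 5.6901 -4.9586  1.1278] [-0.9853 -1.0293  0.1513] 79.28107738494873 (array([-0.0014, -0.0019,  0.0002]), array([  0.3092,  -0.0025, -66.3318]))
```

Request:
jog_arm(deltas=[0.0005,0.001,0,0,0,8.5,-1,0.0008,0.0016,0,0,0,17,-1,0.0008,0.0016,0,0,0,25,-1,0.0008,0.0016,0,0,0,30,-1,0.0008,0.0016,0,0,0,34,-1,0.0008,0.0016,0,0,0,34,-1,0.0008,0.0016,0,0,0,34,-1])

```text
time: 19.05
tool_pos: [0.497, 0.0526, 0.1232]
tcp_rot: [3.136, -0.124, 0.004]
wrist_force: [1.9, -5.6, 3.9]
width: 0.102
grip_force: 79.8
```

Run:
```python
from h import *
np.set_printoptions(precision=4,suppress=True)
S=read_camera("side");t=read_camera("top")
s=readout.read_state();print(s["tool_pos"],s["q"],s["wrist_force"],s["torque"],s["grip_force"],s["width"],topose([.4944,.0549,.123],1.667))
a=cv2.resize(S["color"][130:280,165:365],(533,400),interpolation=2)
b=cv2.resize(t["color"][150:240,355:420],(267,400),interpolation=2)
cv2.imwrite("pics/end.png",np.hstack([a,b]))
```

```text
[0.497  0.0526 0.1232] [ 0.0575  0.0475  2.0987 -0.0035  0.9933  1.7091] [ 2.2614 -4.9577  3.9611] [-1.0754 -0.403   0.11  ] 79.7991156578064 0.10134117824730657 (array([-0.0028, -0.0021,  0.0002]), array([   0.2292,    0.0318, -100.0317]))
```

View pics/end.png

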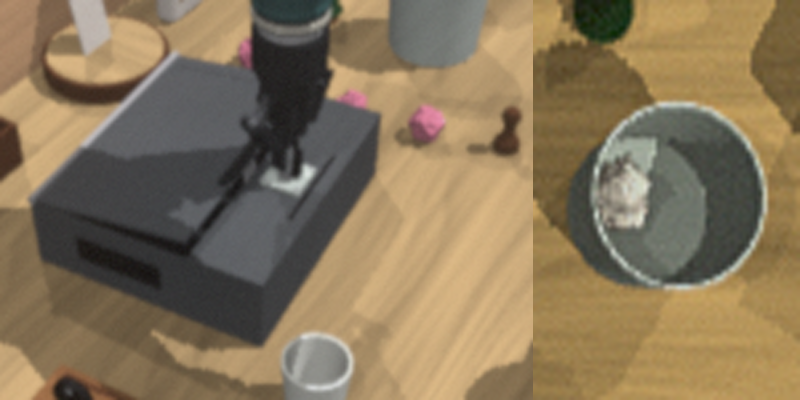

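The lid has popped up: a dark wedge shows along its side at about (130,235). Both receipts sit together in the bin at (622,190), and the key is held at about 100°. I'll hand it in.

```bash
python3 -c "
from workcell import finish_job
print(finish_job())"
```

```text
the job is handed in; nothing more can be done
None
```

The job is handed in: both receipts went into the bin, the cash-drawer key is fully home and held about a quarter turn clockwise, and the lid popped up. It took about 19 s of the 72 s. In the bin pictures the two balls overlap, so I judged both were there from the size of the clump and from none showing elsewhere.

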